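Put the hole-cutting kit back into its fitted tray

ROBOT

A 6-joint arm with a two-finger parallel gripper is mounted at the origin on a cart in front of the work surface, level with it; the furniture and walls round the work are solid. World frame = base frame: x ahead of the robot, y to its left, z up, the work surface at z = 0. Lengths are in m, angles in rad, forces in N, time in s.
With the tool pointing down it reaches from about 0.3 to 0.875 m from the base axis. Payload 6.4 kg.
Tool frame: the origin (TCP) lies on the mounting face of the last link; the fingertips stand 173 mm ahead of it and the grasp point (between the pads) lies 155 mm ahead of it; z points along the fingers, y is the line along which they close (so a half turn about z gives the same grasp; the last joint's range is limited). The gripper opens to 85 mm and grips with 20 to 120 N. Pads are 22 mm wide; open, the fingers measure 114 mm over their backs; the gripper's body (76 mm by 85 mm) begins 54 mm behind the grasp point. The pads swing forward as they close: fully open they stand 13 mm farther back than shut.
Start: joints at [-1.508, 0.181, 1.607, -0, 1.354, -0.206], TCP at [0.153, -0.554, 0.405] pointing down, gripper open.
Joint ranges: [-2.99, 2.99], [-0.89, 2.07], [0.3, 2.58], [-1.14, 4.28], [0, 2.63], [-3.12, 3.12]. Speed limits (rad/s): [2.57, 2.57, 3.01, 3.14, 3.14, 3.14].

INTERFACE

Orientations are given as a 3x3 rotation matrix whose columns are the frame's x, y, z axes.
In Python, from station import status, snapshot, calibration, arm gives the robot as it stands.
- The arm moves only by the tool carry_out, never from a script. Its argument "commands" is a list of rows, each an object of numbers: "x", "y", "z": the shift along the tool's x, y, z in mm; "rx", "ry", "rz": the turn, a rotation vector about the tool's x, y, z in rad; "jaw": the finger opening in mm, from 0 to 85.4. A call has 1 to 10 rows; each row shifts and turns the commanded pose from where the row before left it, along the tool's axes as they then stand; what a row does not reach is not made up. A row lasts 1/10 s, in which the tool goes at most 50 mm and 8.59 degrees, less where a joint would pass 70% of its speed; a pose out of reach is approached as far as the arm can. A call with a gripper value outside its range is refused whole. The fingers move at their own pace and stop on an object; the grip force is fixed at half the most. Time passes only in rows, so rows that do not move let the fingers close. It gives the time, the measured TCP pose, the force, the opening and the grip force at its end, in the units of the state.
- status.read_state(): the state, without advancing time (a new reading comes with each control period).
- snapshot(name): name is "scene" or "top"; returns the picture (400x640x3 uint8, blue, green, red); there is no depth.
- calibration(name): a dict with "fovy" (degrees; the focal length in pixels is half the picture's height over the tangent of half this angle, whatever the lens; pixels are square), "cx", "cy" (the principal point, pixels), "R" (3x3) and "t" (3): a world point X has camera coordinates R X + t. Camera axes: x right, y down, z forward; pixel columns grow to the right and rows downward; lengths in m; the calibration is good to about 2 mm. A picture is of the moment at which its call begins. calibration takes no time and is no camera call.
- arm.finish_job(): hands the job in; it is judged then, once.
The state is a dict: "t": time; "joint_pos": joint angles; "qd": joint speeds; "tau": joint torques, N m; "eef_pos": TCP position; "eef_rot": TCP orientation; "contact_force": force on the tool from outside, world axes, zero at the start; "wrist_torque": the same for the moment, N m; "opening": finger opening in m; "grip_force": force on a finger pad.
Only numpy, scipy, OpenCV 4.12 (cv2) and the standard library are available. Lean on these libraries where they do the work, as an engineer would, in place of code of your own. Each camera call takes 0.05 s, during which the arm holds its last target. There are 200 camera calls.

TASK

The holes are cut: put the hole saw (teeth up), the chuck key, the drill guide and the paint marker from the bench back into the kit tray, each in the insert cut to its own shape and fully down on the floor of its cut-out. Leave the locking clamp and the pipe reducer where they are.

Things in the scene. Friction and masses are not known exactly. Their poses are not given: they have to be found in the camera images.
- saw_centre (a point): Hole saw: a rusty tan steel cup 44 mm across and 46 mm high, standing on its closed end with the teeth up, 0.14 kg. Point: its centre, 23 mm above its underside; z up. Grasp the cup across its 44 mm, in any direction.
- key_centre (a point): Drill chuck key: a dark T of round steel, lying flat, 54 mm long (y), 19 mm high, 0.09 kg. The cross bar (52 mm, along x) lies 24 mm from this point at -y, the geared tip 22 mm from it at +y. Point: in the thick collar (18 mm across), 9.5 mm above the underside; z up. Grasp the collar along x.
- guide_centre (a point): Drill guide: a flat teal bar with a row of holes, 36 mm wide (x), 90 mm long (y), 11 mm thick, 0.19 kg. Point: its centre, 5.5 mm above its underside; z up. Grasp it across its 36 mm, along x.
- marker_centre (a point): Paint marker: a round white pen with a blue band, lying down, 14 mm thick (x), 120 mm long (y), 0.02 kg. Point: its centre, 7 mm above its underside; y along the pen (x and z turn if it rolls). Grasp the barrel across, square to y.
- saw_insert_floor (a point): Round cut-out of the hole saw, 44 mm; 9 mm deep; play 3 mm all round at its floor, 8 mm at its mouth. Black fixed insert 84 x 145 mm, one of four in the grey tray (rim 18 mm high); a 34 mm finger channel, equally deep, crosses its middle along x. Point: on the pale floor, 6 mm above the bench, under the tool's centre point; y along the insert, z up.
- key_insert_floor (a point): T cut-out of the chuck key: cross bar at -y, tip at +y, fits only that way; 9 mm deep; play 3 mm all round at its floor, 8 mm at its mouth. Black fixed insert 84 x 145 mm, one of four in the grey tray (rim 18 mm high); a 40 mm finger channel, equally deep, crosses its middle along x. Point: on the pale floor, 6 mm above the bench, under the tool's centre point; y along the insert, z up.
- guide_insert_floor (a point): Cut-out of the drill guide: 36 x 90 mm, either way round; 9 mm deep; play 3 mm all round at its floor, 8 mm at its mouth. Black fixed insert 84 x 145 mm, one of four in the grey tray (rim 18 mm high); a 40 mm finger channel, equally deep, crosses its middle along x. Point: on the pale floor, 6 mm above the bench, under the tool's centre point; y along the insert, z up.
- marker_insert_floor (a point): Slim cut-out of the marker: 14 x 120 mm, either way round; 9 mm deep; play 3 mm all round at its floor, 8 mm at its mouth. Black fixed insert 84 x 145 mm, one of four in the grey tray (rim 18 mm high); a 40 mm finger channel, equally deep, crosses its middle along x. Point: on the pale floor, 6 mm above the bench, under the tool's centre point; y along the insert, z up.
- locking_clamp: Bystander, to be left alone: loose grey locking C-clamp, 263 x 270 x 25 mm, lying on the grate to the left of the tray; origin at the middle of its underside.
- pipe_reducer: Bystander, to be left alone: loose black steel pipe reducer, 78 mm across and 66 mm high, standing on its wide end beyond the tools; origin at the middle of its underside. To the left of it, beyond the tray, a fixed face shield stands 0.35 m high from x = 0.69 m on (y -0.04 to -0.29): swing the arm clear of it.
Mind the look-alikes: they are no part of the job. What is shaped like the part that bears saw_centre but purple is not meant.

How it is judged:
At the end, for the whole second after the job is handed in: Each of the four tools is in its own cut-out: centre within 10 mm of the cut-out's centre, lying on its floor (height within 4 mm), in line with it within 0.15 rad (saw: any turn) and level within 0.1 rad (saw upright; marker may be rolled) (horizontal distance between saw_centre and saw_insert_floor below 0.01 m and z of saw_centre in the frame of saw_insert_floor between 0.019 and 0.027 m and angle between each of saw_centre, key_centre, guide_centre's own z axis and vertical below 0.1 rad and horizontal distance between key_centre and key_insert_floor below 0.01 m and z of key_centre in the frame of key_insert_floor between 0.0055 and 0.0135 m and angle between the y axis of key_centre and the y axis of key_insert_floor, either way round below 0.15 rad and horizontal distance between guide_centre and guide_insert_floor below 0.01 m and z of guide_centre in the frame of guide_insert_floor between 0.0015 and 0.0095 m and angle between the y axis of guide_centre and the y axis of guide_insert_floor, either way round below 0.15 rad and horizontal distance between marker_centre and marker_insert_floor below 0.01 m and z of marker_centre in the frame of marker_insert_floor between 0.003 and 0.011 m and angle between the y axis of marker_centre and the y axis of marker_insert_floor, either way round below 0.15 rad); the robot touches nothing.
It fails at once if the locking clamp is shoved by more than 25 mm (distance of locking_clamp from where it was at the start of the episode above 0.025 m).
It fails at once if the pipe reducer is shoved by more than 25 mm (distance of pipe_reducer from where it was at the start of the episode above 0.025 m).
It also fails if it takes over 109 s, if anything falls off the work surface, if the arm or the gripper's body presses on something with over 40 N, if the wrist force passes 120 N, or if a joint passes its speed limit or range.

## Working session

There is one attempt and no reset: what is moved stays moved. The work goes in short steps, Python scripts to look and compute and a tool call to move; the robot and the scene stay as the last step left them, time stands still between calls to the robot, and variables do not carry over. Pictures are saved under pics/ and viewed, at most 14 in all, crops included, and the job is handed in when it is done.

Besides the shell and the picture viewer there is one more tool, called after "Request:" as name(argument=value, ...), one argument or row to a line, values as JSON. carry_out: Moves the arm, as the interface text tells. Its arguments: {"type":"object","properties":{"commands":{"type":"array"}},"required":["commands"]}

```bash
mkdir -p pics; ls; python3 - <<'E'
from station import status, snapshot, calibration
import cv2
for n in("scene","top"):
    im=snapshot(n); cv2.imwrite(f"pics/{n}0.png",im); c=calibration(n); print(n,c)
s=status.read_state(); print(s)
E
```

```text
pics
scene {'fovy': 43.0253596708252, 'cx': 326.8174180628387, 'cy': 205.4257483405724, 'R': array([[-0.68712102, -0.72653592, -0.0032042 ],
       [-0.47825613,  0.45562167, -0.75078623],
       [ 0.54693306, -0.51434858, -0.66053748]]), 't': array([0.34961381, 0.36767005, 1.19531856])}
top {'fovy': 45.89172097783132, 'cx': 313.97909396499585, 'cy': 201.1926548945874, 'R': array([[ 0.00350803, -0.99952329,  0.03067388],
       [-0.99686432, -0.00592027, -0.07890804],
       [ 0.07905202, -0.03030088, -0.99640987]]), 't': array([-0.12771793,  0.61694367,  1.18740997])}
{'t': 0.1, 'joint_pos': array([-1.50830739e+00,  1.81506262e-01,  1.60790619e+00,  8.17665540e-06,
        1.35383549e+00, -2.06332766e-01]), 'qd': array([ 0.00084764,  0.00025202, -0.0014638 ,  0.00060044, -0.00038493,
        0.00040623]), 'tau': array([ 9.45951469e-04, -4.45877266e+01, -3.52235055e+01, -2.31828135e-04,
        4.20530123e-03, -2.85310229e-06]), 'eef_pos': array([ 0.15270278, -0.5541157 ,  0.40385269]), 'eef_rot': array([[ 9.64085002e-01,  2.65593862e-01, -9.54001725e-05],
       [ 2.65593652e-01, -9.64083648e-01,  1.65255060e-03],
       [ 3.46933549e-04, -1.61853693e-03, -9.99998630e-01]]), 'contact_force': array([ 0.61428807, -1.16987558,  0.69821117]), 'wrist_torque': array([ 0.01666751,  0.05246914, -0.03894459]), 'grip_force': 0.0, 'opening': 0.08546523449752583}
```

View pics/scene0.png

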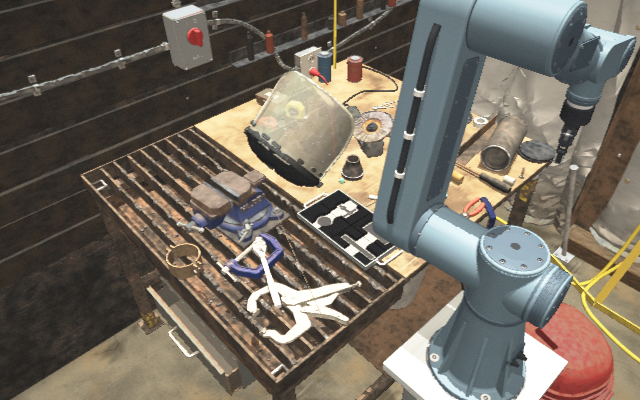

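View pics/top0.png

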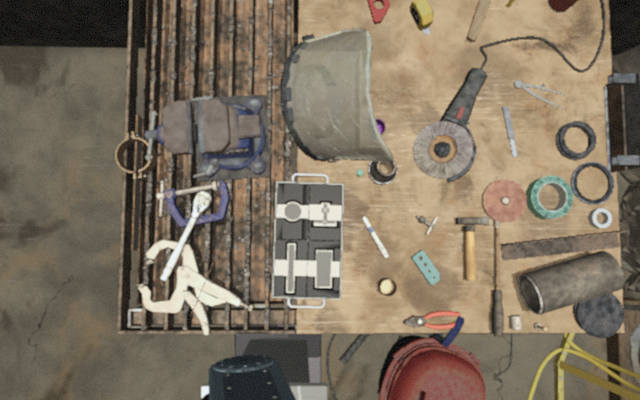

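The top view shows the tray at (308,240). The marker is at (375,237), the key at (428,224), the guide at (426,267) and the tan saw at (387,287). The purple look-alike is at (378,127) and the reducer at (383,172). Next I'll enlarge this area.

```bash
python3 - <<'E'
import cv2
im=cv2.imread("pics/top0.png")[170:320,265:465]
cv2.imwrite("pics/topz.png",cv2.resize(im,None,fx=4,fy=4,interpolation=cv2.INTER_CUBIC))
E
```

```text
(no output)
```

View pics/topz.png

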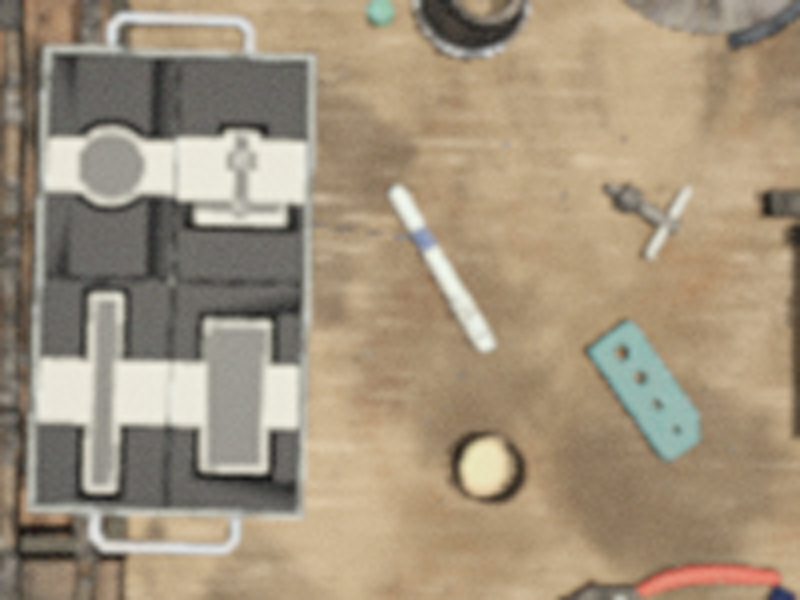

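The crop shows grey silhouettes on the pale insert floors: saw (112,165), key (240,170), marker (103,392), guide (236,393). On the bench, the marker runs (398,188)-(487,348), the key's bar is at (670,222) with its tip at (610,188), the guide is at (645,392) and the saw's ring at (487,467).

```bash
cat > h.py <<'E'
import numpy as np, cv2
from station import status, snapshot, calibration
def ray(n,uv,z):
    c=calibration(n); f=200/np.tan(np.radians(c["fovy"]/2))
    uv=np.atleast_2d(np.asarray(uv,float)); R,t=np.array(c["R"]),np.array(c["t"]); C=-R.T@t
    d=np.c_[(uv[:,0]-c["cx"])/f,(uv[:,1]-c["cy"])/f,np.ones(len(uv))]@R
    return (C+d*((z-C[2])/d[:,2])[:,None])[:,:2]
def proj(n,X):
    c=calibration(n); f=200/np.tan(np.radians(c["fovy"]/2)); p=np.array(c["R"])@np.array(X)+np.array(c["t"])
    return np.array([c["cx"]+f*p[0]/p[2],c["cy"]+f*p[1]/p[2]])
def rect(pts):  # metric points -> centre, short, long (mm), angle of long axis (deg, world)
    b=cv2.boxPoints(cv2.minAreaRect((pts*1000).astype(np.float32))); e=b[1]-b[0],b[2]-b[1]
    L=max(e,key=np.linalg.norm); S=min(e,key=np.linalg.norm)
    return b.mean(0).round(1),np.linalg.norm(S).round(1),np.linalg.norm(L).round(1),np.degrees(np.arctan2(L[1],L[0])).round(1)%180
def unz(p): return np.asarray(p,float).reshape(-1,2)/4+[265-.375,170-.375]
def blobs(mask,amin=150):
    cs,_=cv2.findContours(mask.astype(np.uint8),cv2.RETR_EXTERNAL,cv2.CHAIN_APPROX_NONE)
    return [c.reshape(-1,2) for c in cs if cv2.contourArea(c)>amin]
def go(x,y,z,ang):  # mm, ang=deg of tool y (closing line) in world
    s=status.read_state(); R=np.array(s["eef_rot"]); p=np.array(s["eef_pos"])*1000
    a=np.arctan2(R[1,1],R[0,1]); d=(np.radians(ang)-a+np.pi/2)%np.pi-np.pi/2
    # tool z down: +rz turns clockwise seen from above
    na=a+d; yv=np.array([np.cos(na),np.sin(na)]); xv=np.array([-yv[1],yv[0]])
    D=np.array([x,y,z])-p
    print("t %.2f pos %s tilt %s yaw %.1f j6 %.2f open %.1f | rz %.3f then x %.1f y %.1f z %.1f"%(s["t"],p.round(1),R[:2,2].round(4),np.degrees(a),s["joint_pos"][5],s["opening"]*1000,-d,D[:2]@xv*-1,D[:2]@yv,-D[2]))
E
python3 - <<'E'
from h import *
im=cv2.imread("pics/topz.png"); hsv=cv2.cvtColor(im,cv2.COLOR_BGR2HSV); H,S,V=cv2.split(hsv)
def sub(m,x0,y0,x1,y1):
    o=np.zeros_like(m); o[y0:y1,x0:x1]=m[y0:y1,x0:x1]; return o
teal=sub((H>75)&(H<100)&(S>60),560,300,730,480)
for c in blobs(teal): print("guide",rect(ray("top",unz(c),.010)))
wh=sub((S<60)&(V>170),370,170,510,370)|sub((H>100)&(H<125)&(S>40),370,170,510,370)
wh=cv2.morphologyEx(wh.astype(np.uint8),cv2.MORPH_CLOSE,np.ones((9,9)))
for c in blobs(wh): print("marker",rect(ray("top",unz(c),.007)))
for z,nm,m in((.046,"saw dark",V<110),(.003,"saw floor",(V>185)&(S<130))):
    for c in blobs(sub(m,430,410,550,520)):
        (cc,r)=cv2.minEnclosingCircle(c.astype(np.float32)); print(nm,cc,ray("top",unz(cc),z)*1000,r/4,rect(ray("top",unz(c),z)))
g=((V>115)&(V<190)&(S<40)).astype(np.uint8); g=cv2.morphologyEx(g,cv2.MORPH_OPEN,np.ones((11,11)))
for nm,b in(("saw ins",(70,120,155,210)),("marker ins",(80,290,130,495)),("guide ins",(195,315,275,475))):
    for c in blobs(sub(g,*b)): print(nm,rect(ray("top",unz(c),.006)),len(c))
for z in(.018,): print("tray corners",(ray("top",unz([(45,48),(315,57),(300,515),(30,512)]),z)*1000).round(1))
k=ray("top",unz([(670,222),(610,188),(690,190),(650,255),(628,198)]),.0095)*1000; print("key bar,tip,barends,thick",k.round(1))
k=ray("top",unz([(240,213),(241,138),(195,213),(288,215)]),.006)*1000; print("key ins bar,tip,barends",k.round(1))
im2=cv2.imread("pics/top0.png")
E
```

```text
marker (array([ 527.2, -285.3], dtype=float32), np.float32(15.7), np.float32(124.4), np.float32(30.6))
saw dark (497.5, 471.5) [[ 400.34699208 -312.87005166]] 7.780208110809326 (array([ 397., -320.], dtype=float32), np.float32(18.1), np.float32(38.8), np.float32(154.8))
saw dark (471.5, 458.0) [[ 408.69698301 -296.58410218]] 7.698441982269287 (array([ 411.9, -291.3], dtype=float32), np.float32(15.4), np.float32(38.4), np.float32(148.8))
saw floor (531.5635986328125, 503.003662109375) [[ 375.7867257  -343.00407352]] 4.5031418800354 (array([ 375.5, -344.7], dtype=float32), np.float32(18.5), np.float32(19.7), np.float32(57.1))
saw floor (442.0, 483.5) [[ 388.26686884 -284.79324647]] 4.353543281555176 (array([ 387.1, -282.6], dtype=float32), np.float32(10.3), np.float32(22.0), np.float32(28.7))
saw floor (485.0, 466.0) [[ 399.48893103 -312.87881891]] 7.28871488571167 (array([ 399.2, -312.9], dtype=float32), np.float32(30.1), np.float32(35.3), np.float32(0.0))
saw ins (array([592.9, -69.5], dtype=float32), np.float32(40.4), np.float32(41.0), np.float32(90.3)) 189
marker ins (array([446.7, -68. ], dtype=float32), np.float32(18.5), np.float32(117.4), np.float32(178.5)) 415
guide ins (array([ 444.3, -151.4], dtype=float32), np.float32(44.8), np.float32(87.8), np.float32(0.2)) 391
tray corners [[ 668.4  -26.2]
 [ 663.8 -201.3]
 [ 370.  -191.3]
 [ 372.   -19.6]]
key bar,tip,barends,thick [[ 557.9 -434.6]
 [ 580.  -395.4]
 [ 578.9 -448.1]
 [ 536.4 -421.1]
 [ 573.5 -407.2]]
key ins bar,tip,barends [[ 562.7 -153.4]
 [ 611.6 -153.9]
 [ 562.5 -124. ]
 [ 561.5 -184.7]]
```

```bash
python3 - <<'E'
import cv2,numpy as np
im=cv2.imread("pics/top0.png")
f=lambda x,y,w,h:cv2.resize(im[y:y+h,x:x+w],None,fx=10,fy=10,interpolation=cv2.INTER_CUBIC)
cv2.imwrite("pics/z2.png",np.vstack([np.hstack([f(412,209,34,28),f(306,200,34,28)]),np.hstack([f(370,273,34,28),f(280,200,34,28)])]))
E
```

```text
(no output)
```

View pics/z2.png

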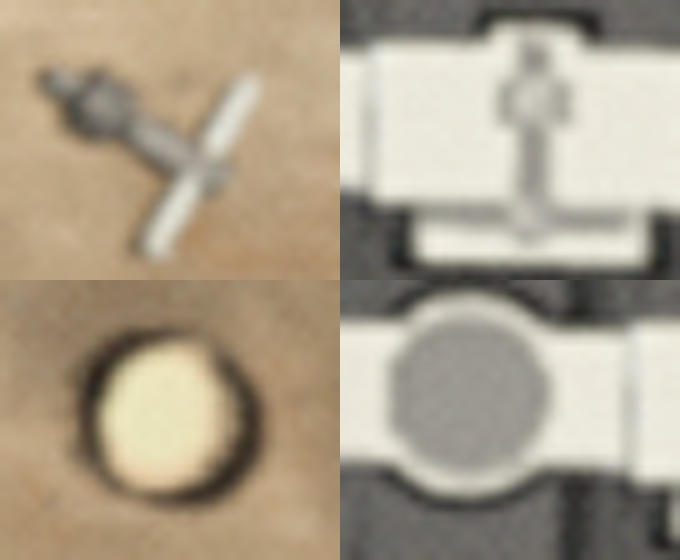

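The zoom shows the key's bar at about (432,225) with its collar ball at (422,219), and the saw's dark rim ring centred at about (387,286). The key silhouette lies bar-down, centred near (325,212). I'll tidy the remaining measurements.

```bash
python3 - <<'E'
from h import *
im=cv2.imread("pics/topz.png"); hsv=cv2.cvtColor(im,cv2.COLOR_BGR2HSV); H,S,V=cv2.split(hsv)
print("teal px",hsv[400,690],hsv[350,600],hsv[440,665], "bench",hsv[300,560])
def sub(m,x0,y0,x1,y1):
    o=np.zeros_like(m); o[y0:y1,x0:x1]=m[y0:y1,x0:x1]; return o
b,g,r=[im[...,i].astype(int) for i in range(3)]
for c in blobs(sub((b-r>10),560,300,730,480)): print("guide",rect(ray("top",unz(c),.010)))
for nm,(x0,x1,y0,y1,ch) in dict(marker=(70,140,280,505,(345,435)),guide=(185,285,305,490,(350,440))).items():
    m=(V>125)&(S<60); m=sub(m,x0,y0,x1,y1); m[ch[0]:ch[1]]=False
    m=cv2.morphologyEx(m.astype(np.uint8),cv2.MORPH_OPEN,np.ones((9,9)))
    bl=blobs(m); print(nm,"cut-out",rect(ray("top",unz(np.vstack(bl)),.006)),len(bl))
m=cv2.morphologyEx(sub((V>125)&(S<60),60,115,165,215).astype(np.uint8),cv2.MORPH_OPEN,np.ones((5,5)))
q=np.argwhere(m)[:,::-1]; q=q[(q[:,0]>95)&(q[:,0]<130)]; print("saw cut rows",q[:,1].min(),q[:,1].max())
P=lambda x,y,ox,oy:(x/10+ox-.45,y/10+oy-.45)
print("saw rim",ray("top",P(173,136,370,273),.046)*1000)
print("saw ins",ray("top",P(128,115,280,200),.006)*1000, "ends",ray("top",[P(48,115,280,200),P(210,115,280,200)],.006)*1000)
print("key bar,tip,ball",ray("top",[P(203,165,412,209),P(48,78,412,209),P(100,103,412,209)],.0095)*1000)
print("keyins bar,tip,ball",ray("top",[P(190,215,306,200),P(195,42,306,200),P(195,100,306,200)],.006)*1000)
E
```

```text
teal px [ 24  31 154] [ 83  49 187] [ 84  44 184] bench [ 17  79 185]
guide (array([ 448.6, -417.6], dtype=float32), np.float32(36.0), np.float32(89.3), np.float32(35.3))
marker cut-out (array([447.2, -65.2], dtype=float32), np.float32(23.9), np.float32(129.7), np.float32(178.5)) 2
guide cut-out (array([ 444.9, -150.1], dtype=float32), np.float32(45.7), np.float32(99.7), np.float32(178.6)) 2
saw cut rows 125 206
saw rim [[ 403.68723376 -307.48872005]]
saw ins [[593.06551269 -69.1526823 ]] ends [[592.95532817 -48.34697814]
 [593.17857074 -90.50098522]]
key bar,tip,ball [[ 558.13305518 -433.87223824]
 [ 580.6940239  -393.36647677]
 [ 574.2183203  -406.97556464]]
keyins bar,tip,ball [[ 567.41534054 -153.16023882]
 [ 612.62219758 -154.38967421]
 [ 597.438979   -154.41483921]]
```

```bash
sed -i 's/D\[:2\]@xv\*-1/D[:2]@xv/' h.py; python3 -c "
from h import *
go(448.6,-417.6,250,125.3)"
```

```text
t 0.10 pos [ 152.7 -554.1  403.9] tilt [-0.0001  0.0017] yaw -74.6 j6 -0.21 open 85.5 | rz -0.347 then x 320.4 y 59.6 z 153.9
```

Request:
carry_out(
  commands=[
    {"rz": -0.116,"jaw": 60},
    {"rz": -0.116,"jaw": 60},
    {"rz": -0.115,"jaw": 60},
    {"x": 45,"y": 8,"z": 10,"jaw": 60},
    {"x": 45,"y": 8,"z": 20,"jaw": 60},
    {"x": 45,"y": 8,"z": 20,"jaw": 60},
    {"x": 45,"y": 8,"z": 20,"jaw": 60},
    {"x": 45,"y": 8,"z": 20,"jaw": 60},
    {"x": 45,"y": 8,"z": 20,"jaw": 60},
    {"x": 45,"y": 8,"z": 20,"jaw": 60},
  ],
)

```text
validation failed for argument at $.co...
```

```bash
python3 -c "
from h import *
go(448.6,-417.6,175,125.3)
cv2.imwrite('pics/s1.png',snapshot('scene'))"
```

```text
t 0.10 pos [ 152.7 -554.1  403.9] tilt [-0.0001  0.0017] yaw -74.6 j6 -0.21 open 85.5 | rz -0.347 then x 320.4 y 59.6 z 228.9
```

View pics/s1.png

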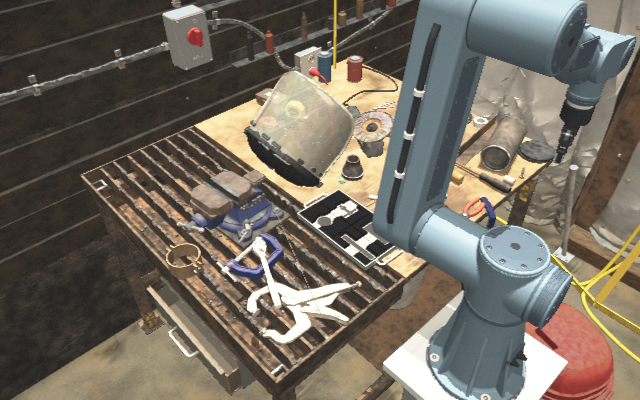

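The picture is unchanged: the arm did not move because the call was refused. The validator may want every key in each row, so I'll test that with one small row.

Request:
carry_out(
  commands=[
    {"x": 0,"y": 0,"z": 0,"rx": 0,"ry": 0,"rz": -0.116,"jaw": 60},
  ],
)

```text
t: 0.25
eef_pos: [0.1527, -0.5542, 0.4042]
eef_rot: [[0.926, 0.377, -0.0], [0.377, -0.926, 0.001], [0.0, -0.001, -1.0]]
contact_force: [-0.1, -0.6, 0.0]
opening: 0.0733
grip_force: 0.0
```

All seven keys are needed in each row. It turned as predicted.

Request:
carry_out(
  commands=[
    {"x": 0,"y": 0,"z": 0,"rx": 0,"ry": 0,"rz": -0.116,"jaw": 60},
    {"x": 0,"y": 0,"z": 0,"rx": 0,"ry": 0,"rz": -0.115,"jaw": 60},
    {"x": 45,"y": 8,"z": 20,"rx": 0,"ry": 0,"rz": 0,"jaw": 60},
    {"x": 45,"y": 8,"z": 20,"rx": 0,"ry": 0,"rz": 0,"jaw": 60},
    {"x": 45,"y": 8,"z": 20,"rx": 0,"ry": 0,"rz": 0,"jaw": 60},
    {"x": 45,"y": 8,"z": 20,"rx": 0,"ry": 0,"rz": 0,"jaw": 60},
    {"x": 45,"y": 8,"z": 20,"rx": 0,"ry": 0,"rz": 0,"jaw": 60},
    {"x": 45,"y": 8,"z": 20,"rx": 0,"ry": 0,"rz": 0,"jaw": 60},
    {"x": 45,"y": 8,"z": 20,"rx": 0,"ry": 0,"rz": 0,"jaw": 60},
    {"x": 0,"y": 0,"z": 0,"rx": 0,"ry": 0,"rz": 0,"jaw": 60},
  ],
)

```text
t: 1.25
eef_pos: [0.4454, -0.4139, 0.2609]
eef_rot: [[0.813, 0.582, -0.002], [0.582, -0.813, 0.006], [0.002, -0.006, -1.0]]
contact_force: [-0.3, 1.2, 0.1]
opening: 0.0602
grip_force: 0.0
```

```bash
python3 -c "
from h import *
go(448.6,-417.6,175,125.3)
cv2.imwrite('pics/s2.png',snapshot('scene'))"
```

```text
t 1.25 pos [ 445.4 -413.9  260.9] tilt [-0.0022  0.0058] yaw -54.4 j6 0.00 open 60.2 | rz 0.005 then x 0.4 y 4.9 z 85.9
```

View pics/s2.png

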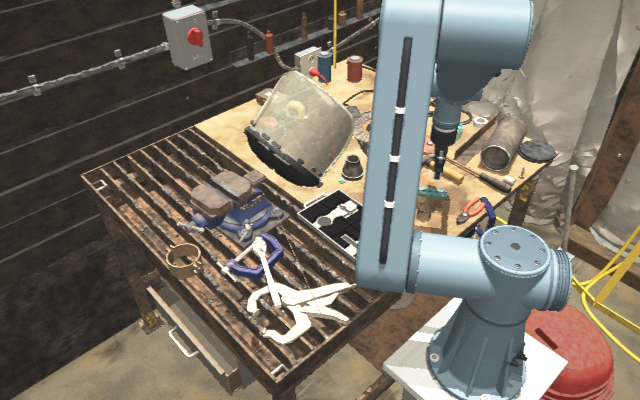

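The scene view shows the gripper poised over the teal guide near (432,195). I'll go down now.

Request:
carry_out(
  commands=[
    {"x": 0,"y": 5,"z": 20,"rx": 0,"ry": 0,"rz": 0,"jaw": 60},
    {"x": 0,"y": 0,"z": 25,"rx": 0,"ry": 0,"rz": 0,"jaw": 60},
    {"x": 0,"y": 0,"z": 20,"rx": 0,"ry": 0,"rz": 0,"jaw": 60},
    {"x": 0,"y": 0,"z": 10,"rx": 0,"ry": 0,"rz": 0,"jaw": 60},
    {"x": 0,"y": 0,"z": 0,"rx": 0,"ry": 0,"rz": 0,"jaw": 60},
    {"x": 0,"y": 0,"z": 0,"rx": 0,"ry": 0,"rz": 0,"jaw": 60},
  ],
)

```text
t: 1.9
eef_pos: [0.4449, -0.423, 0.1906]
eef_rot: [[0.817, 0.577, 0.001], [0.577, -0.817, -0.001], [-0.0, 0.001, -1.0]]
contact_force: [0.2, -0.9, -0.2]
opening: 0.0598
grip_force: 0.0
```

```bash
python3 -c "
from h import *
go(448.6,-417.6,175,125.3)"
```

```text
t 1.90 pos [ 444.9 -423.   190.6] tilt [ 0.0006 -0.001 ] yaw -54.8 j6 0.00 open 59.8 | rz -0.001 then x 6.1 y -2.3 z 15.6
```

Request:
carry_out(
  commands=[
    {"x": 6,"y": -2,"z": 0,"rx": 0,"ry": 0,"rz": 0,"jaw": 60},
    {"x": 0,"y": 0,"z": 8,"rx": 0,"ry": 0,"rz": 0,"jaw": 60},
    {"x": 0,"y": 0,"z": 7.5,"rx": 0,"ry": 0,"rz": 0,"jaw": 60},
    {"x": 0,"y": 0,"z": 0,"rx": 0,"ry": 0,"rz": 0,"jaw": 60},
    {"x": 0,"y": 0,"z": 0,"rx": 0,"ry": 0,"rz": 0,"jaw": 30},
    {"x": 0,"y": 0,"z": 0,"rx": 0,"ry": 0,"rz": 0,"jaw": 30},
    {"x": 0,"y": 0,"z": 0,"rx": 0,"ry": 0,"rz": 0,"jaw": 30},
    {"x": 0,"y": 0,"z": 0,"rx": 0,"ry": 0,"rz": 0,"jaw": 30},
    {"x": 0,"y": 0,"z": 0,"rx": 0,"ry": 0,"rz": 0,"jaw": 30},
  ],
)

```text
t: 2.8
eef_pos: [0.449, -0.4174, 0.1746]
eef_rot: [[0.816, 0.578, 0.0], [0.578, -0.816, -0.001], [0.0, 0.001, -1.0]]
contact_force: [-0.0, -0.5, 1.9]
opening: 0.0343
grip_force: 60.2
```

```bash
python3 -c "
from h import *
go(445,-150,240,88.5)"
```

```text
t 2.80 pos [ 449.  -417.4  174.6] tilt [ 0.0005 -0.0007] yaw -54.7 j6 0.01 open 34.3 | rz 0.642 then x -11.0 y -267.2 z -65.4
```

Request:
carry_out(
  commands=[
    {"x": 0,"y": 0,"z": -20,"rx": 0,"ry": 0,"rz": 0,"jaw": 30},
    {"x": 0,"y": 0,"z": -20,"rx": 0,"ry": 0,"rz": 0.128,"jaw": 30},
    {"x": 0,"y": 0,"z": -15,"rx": 0,"ry": 0,"rz": 0.128,"jaw": 30},
    {"x": 0,"y": 0,"z": -10,"rx": 0,"ry": 0,"rz": 0.128,"jaw": 30},
    {"x": 0,"y": 0,"z": 0,"rx": 0,"ry": 0,"rz": 0.128,"jaw": 30},
    {"x": 0,"y": 0,"z": 0,"rx": 0,"ry": 0,"rz": 0.13,"jaw": 30},
    {"x": -2,"y": -40,"z": 0,"rx": 0,"ry": 0,"rz": 0,"jaw": 30},
    {"x": -2,"y": -40,"z": 0,"rx": 0,"ry": 0,"rz": 0,"jaw": 30},
    {"x": -2,"y": -40,"z": 0,"rx": 0,"ry": 0,"rz": 0,"jaw": 30},
    {"x": -2,"y": -40,"z": 0,"rx": 0,"ry": 0,"rz": 0,"jaw": 30},
  ],
)

```text
t: 3.8
eef_pos: [0.4444, -0.2553, 0.2387]
eef_rot: [[1.0, -0.027, -0.001], [-0.027, -1.0, 0.001], [-0.001, -0.001, -1.0]]
contact_force: [1.2, 0.6, -2.3]
opening: 0.0343
grip_force: 60.4
```

Request:
carry_out(
  commands=[
    {"x": -2,"y": -40,"z": 0,"rx": 0,"ry": 0,"rz": 0,"jaw": 30},
    {"x": -1,"y": -40,"z": 0,"rx": 0,"ry": 0,"rz": 0,"jaw": 30},
    {"x": 0,"y": -27,"z": 0,"rx": 0,"ry": 0,"rz": 0,"jaw": 30},
    {"x": 0,"y": 0,"z": 0,"rx": 0,"ry": 0,"rz": 0,"jaw": 30},
    {"x": 0,"y": 0,"z": 0,"rx": 0,"ry": 0,"rz": 0,"jaw": 30},
    {"x": 0,"y": 0,"z": 0,"rx": 0,"ry": 0,"rz": 0,"jaw": 30},
    {"x": 0,"y": 0,"z": 0,"rx": 0,"ry": 0,"rz": 0,"jaw": 30},
  ],
)

```text
t: 4.5
eef_pos: [0.4449, -0.151, 0.2392]
eef_rot: [[1.0, -0.028, 0.0], [-0.028, -1.0, -0.0], [0.0, 0.0, -1.0]]
contact_force: [-0.9, 0.2, -1.4]
opening: 0.034
grip_force: 60.5
```

```bash
python3 -c "
from h import *
go(445,-150,181,88.5)
im=np.hstack([cv2.resize(snapshot('top')[170:320,265:365],None,fx=4,fy=4),cv2.resize(snapshot('scene')[140:290,270:370],None,fx=4,fy=4)])
cv2.imwrite('pics/s3.png',im)"
```

```text
t 4.50 pos [ 444.9 -151.   239.2] tilt [ 0.0002 -0.0003] yaw -91.6 j6 1.02 open 34.0 | rz -0.001 then x 0.0 y -1.0 z 58.2
```

View pics/s3.png

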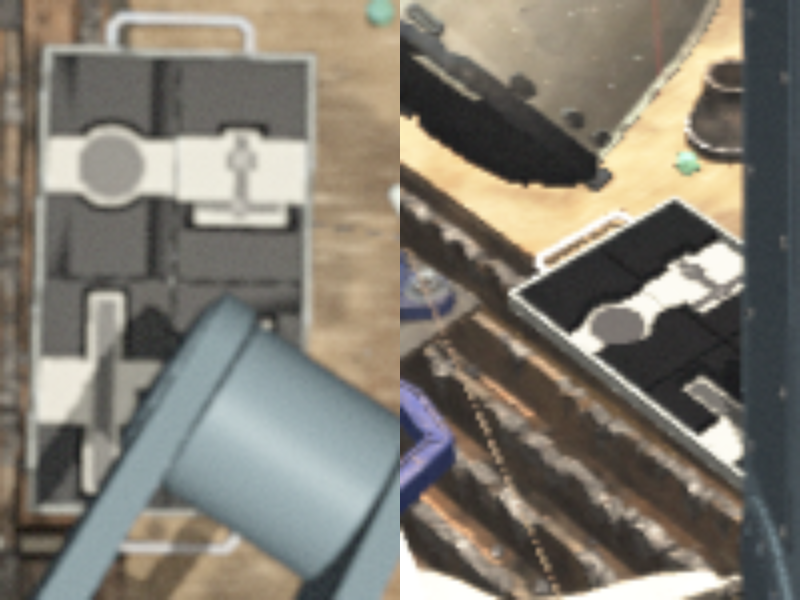

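The arm hides the guide in both crops, so I'll go down on numbers and watch the force.

Request:
carry_out(
  commands=[
    {"x": 0,"y": -1,"z": 20,"rx": 0,"ry": 0,"rz": 0,"jaw": 30},
    {"x": 0,"y": 0,"z": 16,"rx": 0,"ry": 0,"rz": 0,"jaw": 30},
    {"x": 0,"y": 0,"z": 8,"rx": 0,"ry": 0,"rz": 0,"jaw": 30},
    {"x": 0,"y": 0,"z": 5,"rx": 0,"ry": 0,"rz": 0,"jaw": 30},
    {"x": 0,"y": 0,"z": 4,"rx": 0,"ry": 0,"rz": 0,"jaw": 30},
    {"x": 0,"y": 0,"z": 4,"rx": 0,"ry": 0,"rz": 0,"jaw": 30},
    {"x": 0,"y": 0,"z": 0,"rx": 0,"ry": 0,"rz": 0,"jaw": 30},
    {"x": 0,"y": 0,"z": 0,"rx": 0,"ry": 0,"rz": 0,"jaw": 30},
  ],
)

```text
t: 5.4
eef_pos: [0.445, -0.149, 0.1825]
eef_rot: [[1.0, -0.026, 0.0], [-0.026, -1.0, -0.0], [0.0, 0.0, -1.0]]
contact_force: [0.6, -0.7, -2.1]
opening: 0.0338
grip_force: 60.4
```

```bash
python3 -c "
from h import *
go(445,-150,181,88.5)"
```

```text
t 5.40 pos [ 445.  -149.   182.5] tilt [ 0.0004 -0.0003] yaw -91.5 j6 1.02 open 33.8 | rz 0.000 then x 0.0 y 1.0 z 1.5
```

Request:
carry_out(
  commands=[
    {"x": 0,"y": 0,"z": 1.5,"rx": 0,"ry": 0,"rz": 0,"jaw": 30},
    {"x": 0,"y": 0,"z": 0,"rx": 0,"ry": 0,"rz": 0,"jaw": 48},
    {"x": 0,"y": 0,"z": 0,"rx": 0,"ry": 0,"rz": 0,"jaw": 48},
    {"x": 0,"y": 0,"z": 0,"rx": 0,"ry": 0,"rz": 0,"jaw": 48},
    {"x": 0,"y": 0,"z": -8,"rx": 0,"ry": 0,"rz": 0,"jaw": 48},
    {"x": 0,"y": 0,"z": -20,"rx": 0,"ry": 0,"rz": 0,"jaw": 48},
    {"x": 0,"y": 0,"z": -25,"rx": 0,"ry": 0,"rz": 0,"jaw": 48},
    {"x": 0,"y": 0,"z": -20,"rx": 0,"ry": 0,"rz": 0,"jaw": 48},
    {"x": 0,"y": 0,"z": 0,"rx": 0,"ry": 0,"rz": 0,"jaw": 48},
    {"x": 0,"y": 0,"z": 0,"rx": 0,"ry": 0,"rz": 0,"jaw": 48},
  ],
)

```text
t: 6.4
eef_pos: [0.445, -0.149, 0.2543]
eef_rot: [[1.0, -0.026, 0.001], [-0.026, -1.0, -0.001], [0.001, 0.001, -1.0]]
contact_force: [-0.8, 0.0, 0.0]
opening: 0.0482
grip_force: 0.0
```

```bash
python3 -c "
from h import *
go(527.2,-285.3,215,120.6)"
```

```text
t 6.40 pos [ 445.  -149.   254.3] tilt [ 0.0013 -0.0008] yaw -91.5 j6 1.02 open 48.2 | rz -0.560 then x 1.4 y 159.2 z 39.3
```

Request:
carry_out(
  commands=[
    {"x": 0,"y": 0,"z": 0,"rx": 0,"ry": 0,"rz": -0.14,"jaw": 48},
    {"x": 0,"y": 0,"z": 0,"rx": 0,"ry": 0,"rz": -0.14,"jaw": 40},
    {"x": 0,"y": 0,"z": 0,"rx": 0,"ry": 0,"rz": -0.14,"jaw": 40},
    {"x": 0,"y": 0,"z": 0,"rx": 0,"ry": 0,"rz": -0.14,"jaw": 40},
    {"x": 0,"y": 40,"z": 10,"rx": 0,"ry": 0,"rz": 0,"jaw": 40},
    {"x": 0,"y": 40,"z": 10,"rx": 0,"ry": 0,"rz": 0,"jaw": 40},
    {"x": 0,"y": 40,"z": 10,"rx": 0,"ry": 0,"rz": 0,"jaw": 40},
    {"x": 1,"y": 39,"z": 10,"rx": 0,"ry": 0,"rz": 0,"jaw": 40},
    {"x": 0,"y": 0,"z": 0,"rx": 0,"ry": 0,"rz": 0,"jaw": 40},
    {"x": 0,"y": 0,"z": 0,"rx": 0,"ry": 0,"rz": 0,"jaw": 40},
  ],
)

```text
t: 7.4
eef_pos: [0.5259, -0.2854, 0.2114]
eef_rot: [[0.861, 0.508, -0.003], [0.508, -0.861, 0.003], [-0.001, -0.004, -1.0]]
contact_force: [-0.3, 0.5, -0.7]
opening: 0.04
grip_force: 0.0
```

```bash
python3 -c "
from h import *
go(527.2,-285.3,175,120.6)
im=np.hstack([cv2.resize(snapshot('top')[170:320,265:365],None,fx=4,fy=4),cv2.resize(snapshot('scene')[140:290,330:430],None,fx=4,fy=4)])
cv2.imwrite('pics/s4.png',im)"
```

```text
t 7.40 pos [ 525.9 -285.4  211.4] tilt [-0.003   0.0027] yaw -59.5 j6 0.34 open 40.0 | rz -0.001 then x 1.1 y 0.6 z 36.4
```

View pics/s4.png

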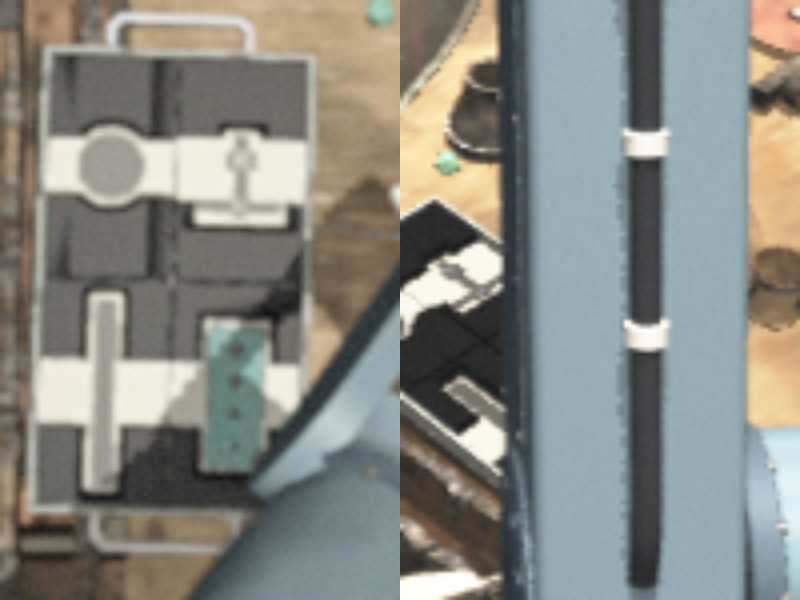

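The guide sits in its cut-out, centred at (235,396) and flush with the grey outline. The pads are over the marker, so I'll go down and grip it.

Request:
carry_out(
  commands=[
    {"x": 1,"y": 0.5,"z": 16,"rx": 0,"ry": 0,"rz": 0,"jaw": 40},
    {"x": 0,"y": 0,"z": 12,"rx": 0,"ry": 0,"rz": 0,"jaw": 40},
    {"x": 0,"y": 0,"z": 8,"rx": 0,"ry": 0,"rz": 0,"jaw": 40},
    {"x": 0,"y": 0,"z": 0,"rx": 0,"ry": 0,"rz": 0,"jaw": 40},
    {"x": 0,"y": 0,"z": 0,"rx": 0,"ry": 0,"rz": 0,"jaw": 10},
    {"x": 0,"y": 0,"z": 0,"rx": 0,"ry": 0,"rz": 0,"jaw": 10},
    {"x": 0,"y": 0,"z": 0,"rx": 0,"ry": 0,"rz": 0,"jaw": 10},
    {"x": 0,"y": 0,"z": 0,"rx": 0,"ry": 0,"rz": 0,"jaw": 10},
    {"x": 0,"y": 0,"z": 0,"rx": 0,"ry": 0,"rz": 0,"jaw": 10},
  ],
)

```text
t: 8.4
eef_pos: [0.5279, -0.2854, 0.1782]
eef_rot: [[0.861, 0.509, 0.001], [0.509, -0.861, -0.001], [0.0, 0.001, -1.0]]
contact_force: [0.4, -0.1, 1.2]
opening: 0.0107
grip_force: 43.2
```

```bash
python3 -c "
from h import *
go(447,-66,235,88.5)"
```

```text
t 8.40 pos [ 527.9 -285.4  178.2] tilt [ 0.0008 -0.0006] yaw -59.4 j6 0.34 open 10.7 | rz 0.560 then x -86.7 y -217.2 z -56.8
```

The grip is close to the fingertips. I'll reopen, go 3 mm lower and grip again.

Request:
carry_out(
  commands=[
    {"x": 0,"y": 0,"z": 0,"rx": 0,"ry": 0,"rz": 0,"jaw": 30},
    {"x": 0,"y": 0,"z": 0,"rx": 0,"ry": 0,"rz": 0,"jaw": 30},
    {"x": 0,"y": 0,"z": 3.5,"rx": 0,"ry": 0,"rz": 0,"jaw": 30},
    {"x": 0,"y": 0,"z": 0,"rx": 0,"ry": 0,"rz": 0,"jaw": 30},
    {"x": 0,"y": 0,"z": 0,"rx": 0,"ry": 0,"rz": 0,"jaw": 5},
    {"x": 0,"y": 0,"z": 0,"rx": 0,"ry": 0,"rz": 0,"jaw": 5},
    {"x": 0,"y": 0,"z": 0,"rx": 0,"ry": 0,"rz": 0,"jaw": 5},
    {"x": 0,"y": 0,"z": 0,"rx": 0,"ry": 0,"rz": 0,"jaw": 5},
    {"x": 0,"y": 0,"z": 0,"rx": 0,"ry": 0,"rz": 0,"jaw": 5},
  ],
)

```text
t: 9.3
eef_pos: [0.5277, -0.2852, 0.1742]
eef_rot: [[0.861, 0.509, 0.0], [0.509, -0.861, 0.0], [0.0, 0.0, -1.0]]
contact_force: [0.0, 0.5, 0.2]
opening: 0.0108
grip_force: 58.5
```

```bash
python3 -c "
from h import *
go(447,-66,235,88.5)"
```

```text
t 9.30 pos [ 527.7 -285.2  174.2] tilt [0. 0.] yaw -59.4 j6 0.34 open 10.8 | rz 0.560 then x -86.4 y -217.0 z -60.8
```

Request:
carry_out(
  commands=[
    {"x": 0,"y": 0,"z": -20,"rx": 0,"ry": 0,"rz": 0,"jaw": 5},
    {"x": 0,"y": 0,"z": -20,"rx": 0,"ry": 0,"rz": 0.14,"jaw": 5},
    {"x": 0,"y": 0,"z": -20,"rx": 0,"ry": 0,"rz": 0.14,"jaw": 5},
    {"x": 0,"y": 0,"z": 0,"rx": 0,"ry": 0,"rz": 0.14,"jaw": 5},
    {"x": 0,"y": 0,"z": 0,"rx": 0,"ry": 0,"rz": 0.14,"jaw": 5},
    {"x": -15,"y": -37,"z": 0,"rx": 0,"ry": 0,"rz": 0,"jaw": 5},
    {"x": -15,"y": -37,"z": 0,"rx": 0,"ry": 0,"rz": 0,"jaw": 5},
    {"x": -15,"y": -37,"z": 0,"rx": 0,"ry": 0,"rz": 0,"jaw": 5},
    {"x": -15,"y": -37,"z": 0,"rx": 0,"ry": 0,"rz": 0,"jaw": 5},
    {"x": -15,"y": -37,"z": 0,"rx": 0,"ry": 0,"rz": 0,"jaw": 5},
  ],
)

```text
t: 10.3
eef_pos: [0.4568, -0.097, 0.2343]
eef_rot: [[1.0, -0.027, 0.0], [-0.027, -1.0, -0.0], [0.0, 0.0, -1.0]]
contact_force: [0.6, 0.4, 0.5]
opening: 0.0106
grip_force: 58.7
```

Request:
carry_out(
  commands=[
    {"x": -11,"y": -32,"z": 0,"rx": 0,"ry": 0,"rz": 0,"jaw": 5},
    {"x": 0,"y": 0,"z": 0,"rx": 0,"ry": 0,"rz": 0,"jaw": 5},
    {"x": 0,"y": 0,"z": 0,"rx": 0,"ry": 0,"rz": 0,"jaw": 5},
    {"x": 0,"y": 0,"z": 0,"rx": 0,"ry": 0,"rz": 0,"jaw": 5},
  ],
)

```text
t: 10.7
eef_pos: [0.4481, -0.0668, 0.2346]
eef_rot: [[1.0, -0.026, 0.001], [-0.026, -1.0, -0.001], [0.001, 0.001, -1.0]]
contact_force: [-0.5, -0.8, 0.5]
opening: 0.0107
grip_force: 58.7
```

```bash
python3 -c "
from h import *
go(447,-66,181,88.5)
im=np.hstack([cv2.resize(snapshot('top')[170:320,265:365],None,fx=4,fy=4),cv2.resize(snapshot('scene')[140:290,280:380],None,fx=4,fy=4)])
cv2.imwrite('pics/s5.png',im)"
```

```text
t 10.70 pos [448.1 -66.8 234.6] tilt [ 0.0013 -0.0008] yaw -91.5 j6 1.19 open 10.7 | rz -0.000 then x -1.1 y -0.8 z 53.6
```

View pics/s5.png

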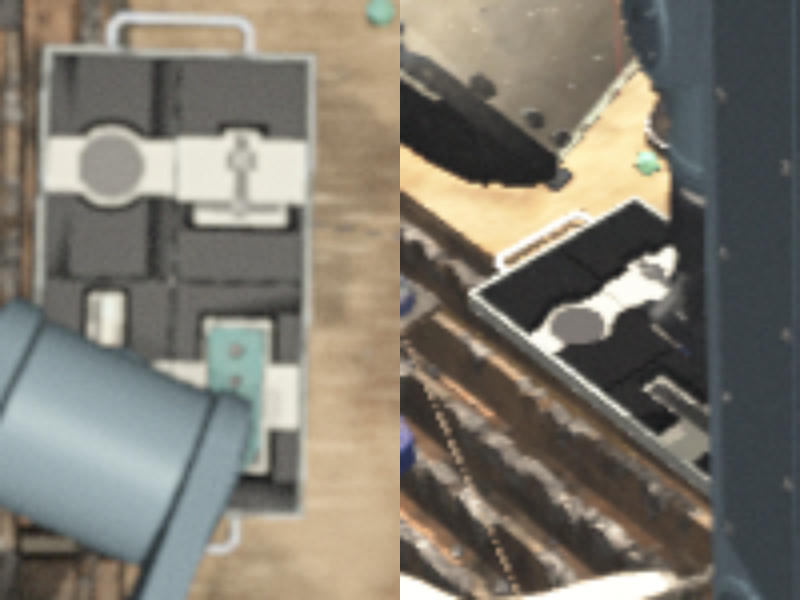

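The marker's white end shows at (107,310), in line with its slot. Lowering.

Request:
carry_out(
  commands=[
    {"x": -1,"y": -1,"z": 20,"rx": 0,"ry": 0,"rz": 0,"jaw": 5},
    {"x": 0,"y": 0,"z": 14,"rx": 0,"ry": 0,"rz": 0,"jaw": 5},
    {"x": 0,"y": 0,"z": 7,"rx": 0,"ry": 0,"rz": 0,"jaw": 5},
    {"x": 0,"y": 0,"z": 5,"rx": 0,"ry": 0,"rz": 0,"jaw": 5},
    {"x": 0,"y": 0,"z": 4,"rx": 0,"ry": 0,"rz": 0,"jaw": 5},
    {"x": 0,"y": 0,"z": 3,"rx": 0,"ry": 0,"rz": 0,"jaw": 5},
    {"x": 0,"y": 0,"z": 0,"rx": 0,"ry": 0,"rz": 0,"jaw": 5},
    {"x": 0,"y": 0,"z": 0,"rx": 0,"ry": 0,"rz": 0,"jaw": 5},
  ],
)

```text
t: 11.6
eef_pos: [0.4467, -0.0651, 0.1815]
eef_rot: [[1.0, -0.026, 0.0], [-0.026, -1.0, -0.0], [0.0, 0.0, -1.0]]
contact_force: [0.5, -0.3, 0.4]
opening: 0.0104
grip_force: 58.7
```

```bash
python3 -c "
from h import *
go(447,-66,180.5,88.5)"
```

```text
t 11.60 pos [446.7 -65.1 181.5] tilt [ 0.0005 -0.0002] yaw -91.5 j6 1.19 open 10.4 | rz 0.000 then x 0.4 y 0.9 z 1.0
```

Request:
carry_out(
  commands=[
    {"x": 0,"y": 0.5,"z": 1,"rx": 0,"ry": 0,"rz": 0,"jaw": 5},
    {"x": 0,"y": 0,"z": 0,"rx": 0,"ry": 0,"rz": 0,"jaw": 30},
    {"x": 0,"y": 0,"z": 0,"rx": 0,"ry": 0,"rz": 0,"jaw": 30},
    {"x": 0,"y": 0,"z": 0,"rx": 0,"ry": 0,"rz": 0,"jaw": 30},
    {"x": 0,"y": 0,"z": -8,"rx": 0,"ry": 0,"rz": 0,"jaw": 30},
    {"x": 0,"y": 0,"z": -20,"rx": 0,"ry": 0,"rz": 0,"jaw": 30},
    {"x": 0,"y": 0,"z": -25,"rx": 0,"ry": 0,"rz": 0,"jaw": 30},
    {"x": 0,"y": 0,"z": -20,"rx": 0,"ry": 0,"rz": -0.109,"jaw": 30},
    {"x": 0,"y": 0,"z": 0,"rx": 0,"ry": 0,"rz": -0.14,"jaw": 30},
    {"x": 0,"y": 0,"z": 0,"rx": 0,"ry": 0,"rz": -0.14,"jaw": 30},
  ],
)

```text
t: 12.6
eef_pos: [0.4469, -0.0656, 0.2548]
eef_rot: [[0.933, 0.36, 0.002], [0.36, -0.933, -0.001], [0.002, 0.002, -1.0]]
contact_force: [0.1, 1.0, -0.4]
opening: 0.0298
grip_force: 0.0
```

Request:
carry_out(
  commands=[
    {"x": 0,"y": 0,"z": 0,"rx": 0,"ry": 0,"rz": -0.14,"jaw": 40},
    {"x": 0,"y": 0,"z": 0,"rx": 0,"ry": 0,"rz": -0.14,"jaw": 40},
    {"x": 0,"y": 0,"z": 0,"rx": 0,"ry": 0,"rz": -0.14,"jaw": 40},
    {"x": 0,"y": 0,"z": 0,"rx": 0,"ry": 0,"rz": -0.14,"jaw": 40},
    {"x": 0,"y": 0,"z": 0,"rx": 0,"ry": 0,"rz": -0.14,"jaw": 40},
    {"x": 0,"y": 0,"z": 0,"rx": 0,"ry": 0,"rz": 0,"jaw": 40},
    {"x": 0,"y": 0,"z": 0,"rx": 0,"ry": 0,"rz": 0,"jaw": 40},
  ],
)

```text
t: 13.3
eef_pos: [0.4465, -0.0655, 0.2536]
eef_rot: [[0.49, 0.872, 0.0], [0.872, -0.49, -0.0], [0.0, 0.0, -1.0]]
contact_force: [-0.3, -0.4, -0.7]
opening: 0.0399
grip_force: 0.0
```

```bash
python3 -c "
from h import *
go(571.4,-410.1,215,150.9)"
```

```text
t 13.30 pos [446.5 -65.5 253.6] tilt [ 0.0004 -0.0002] yaw -29.3 j6 0.10 open 39.9 | rz -0.004 then x -240.4 y 276.7 z 38.6
```

Request:
carry_out(
  commands=[
    {"x": -26.7,"y": 30.7,"z": 0,"rx": 0,"ry": 0,"rz": 0,"jaw": 40},
    {"x": -26.7,"y": 30.7,"z": 0,"rx": 0,"ry": 0,"rz": 0,"jaw": 40},
    {"x": -26.7,"y": 30.7,"z": 0,"rx": 0,"ry": 0,"rz": 0,"jaw": 40},
    {"x": -26.7,"y": 30.7,"z": 0,"rx": 0,"ry": 0,"rz": 0,"jaw": 40},
    {"x": -26.7,"y": 30.7,"z": 0,"rx": 0,"ry": 0,"rz": 0,"jaw": 40},
    {"x": -26.7,"y": 30.7,"z": 5,"rx": 0,"ry": 0,"rz": 0,"jaw": 40},
    {"x": -26.7,"y": 30.7,"z": 10,"rx": 0,"ry": 0,"rz": 0,"jaw": 40},
    {"x": -26.7,"y": 30.7,"z": 10,"rx": 0,"ry": 0,"rz": 0,"jaw": 40},
    {"x": -26.7,"y": 30.7,"z": 13,"rx": 0,"ry": 0,"rz": 0,"jaw": 40},
    {"x": 0,"y": 0,"z": 0,"rx": 0,"ry": 0,"rz": 0,"jaw": 40},
  ],
)

```text
t: 14.3
eef_pos: [0.5705, -0.414, 0.212]
eef_rot: [[0.492, 0.87, -0.002], [0.87, -0.492, 0.0], [-0.0, -0.002, -1.0]]
contact_force: [-1.1, 1.4, -0.5]
opening: 0.0397
grip_force: 0.0
```

Request:
carry_out(
  commands=[
    {"x": 0,"y": 0,"z": 0,"rx": 0,"ry": 0,"rz": 0,"jaw": 40},
    {"x": 0,"y": 0,"z": 0,"rx": 0,"ry": 0,"rz": 0,"jaw": 40},
  ],
)

```text
t: 14.5
eef_pos: [0.5709, -0.409, 0.2153]
eef_rot: [[0.487, 0.873, -0.0], [0.873, -0.487, 0.001], [0.0, -0.001, -1.0]]
contact_force: [-0.1, 1.1, 0.5]
opening: 0.0399
grip_force: 0.0
```

```bash
python3 -c "
from h import *
go(571.4,-410.1,176,150.9)
im=np.hstack([cv2.resize(snapshot('top')[170:320,265:365],None,fx=4,fy=4),cv2.resize(snapshot('scene')[130:280,380:480],None,fx=4,fy=4)])
cv2.imwrite('pics/s6.png',im)"
```

```text
t 14.50 pos [ 570.9 -409.   215.3] tilt [-0.0004  0.0007] yaw -29.2 j6 -0.28 open 39.9 | rz -0.001 then x -0.7 y 0.9 z 39.3
```

View pics/s6.png

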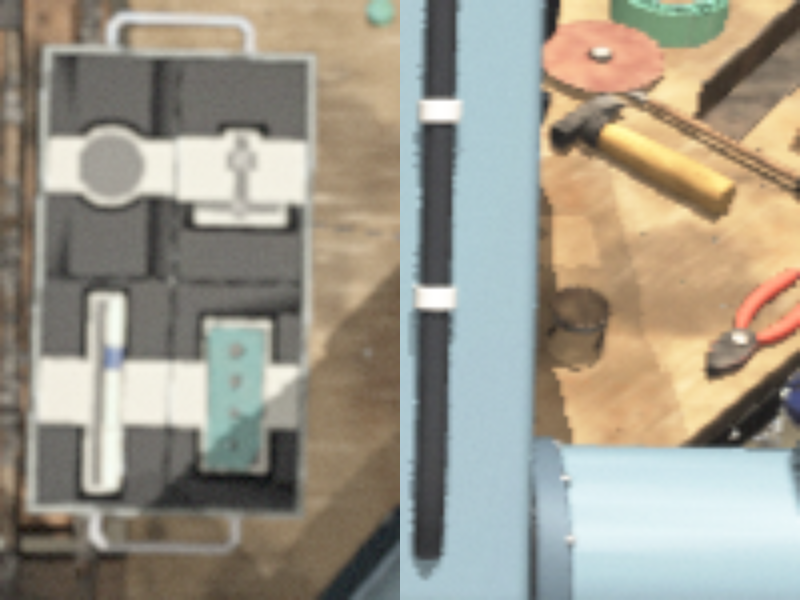

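The marker lies in its slot (108,295)-(110,490), with the guide in place. The tan saw stands at (578,328) in the right-hand crop. Next is the key.

Request:
carry_out(
  commands=[
    {"x": -0.7,"y": 0.9,"z": 16,"rx": 0,"ry": 0,"rz": 0,"jaw": 40},
    {"x": 0,"y": 0,"z": 14,"rx": 0,"ry": 0,"rz": 0,"jaw": 40},
    {"x": 0,"y": 0,"z": 9,"rx": 0,"ry": 0,"rz": 0,"jaw": 40},
    {"x": 0,"y": 0,"z": 0,"rx": 0,"ry": 0,"rz": 0,"jaw": 40},
    {"x": 0,"y": 0,"z": 0,"rx": 0,"ry": 0,"rz": 0,"jaw": 40},
    {"x": 0,"y": 0,"z": 0,"rx": 0,"ry": 0,"rz": 0,"jaw": 10},
    {"x": 0,"y": 0,"z": 0,"rx": 0,"ry": 0,"rz": 0,"jaw": 10},
    {"x": 0,"y": 0,"z": 0,"rx": 0,"ry": 0,"rz": 0,"jaw": 10},
    {"x": 0,"y": 0,"z": 0,"rx": 0,"ry": 0,"rz": 0,"jaw": 10},
    {"x": 0,"y": 0,"z": 0,"rx": 0,"ry": 0,"rz": 0,"jaw": 10},
  ],
)

```text
t: 15.6
eef_pos: [0.5718, -0.4112, 0.1771]
eef_rot: [[0.486, 0.874, 0.001], [0.874, -0.486, -0.001], [-0.0, 0.002, -1.0]]
contact_force: [-0.3, -0.2, 3.6]
opening: 0.015
grip_force: 58.7
```

```bash
python3 -c "
from h import *
go(594,-153.9,240,88.5)"
```

```text
t 15.60 pos [ 571.8 -411.2  177.1] tilt [ 0.0011 -0.0011] yaw -29.1 j6 -0.28 open 15.0 | rz 1.089 then x 15.5 y -257.8 z -62.9
```

Request:
carry_out(
  commands=[
    {"x": 0,"y": 0,"z": -20,"rx": 0,"ry": 0,"rz": 0,"jaw": 10},
    {"x": 0,"y": 0,"z": -20,"rx": 0,"ry": 0,"rz": 0,"jaw": 10},
    {"x": 0,"y": 0,"z": -20,"rx": 0,"ry": 0,"rz": 0.136,"jaw": 10},
    {"x": 0,"y": 0,"z": -3,"rx": 0,"ry": 0,"rz": 0.136,"jaw": 10},
    {"x": 0,"y": 0,"z": 0,"rx": 0,"ry": 0,"rz": 0.136,"jaw": 10},
    {"x": 0,"y": 0,"z": 0,"rx": 0,"ry": 0,"rz": 0.136,"jaw": 10},
    {"x": 0,"y": 0,"z": 0,"rx": 0,"ry": 0,"rz": 0.136,"jaw": 10},
    {"x": 0,"y": 0,"z": 0,"rx": 0,"ry": 0,"rz": 0.136,"jaw": 10},
    {"x": 0,"y": 0,"z": 0,"rx": 0,"ry": 0,"rz": 0.136,"jaw": 10},
    {"x": 0,"y": 0,"z": 0,"rx": 0,"ry": 0,"rz": 0.137,"jaw": 10},
  ],
)

```text
t: 16.6
eef_pos: [0.5714, -0.4108, 0.2401]
eef_rot: [[0.999, -0.032, -0.0], [-0.032, -0.999, -0.0], [-0.0, 0.0, -1.0]]
contact_force: [-0.3, -0.2, -1.2]
opening: 0.0155
grip_force: 58.5
```

Request:
carry_out(
  commands=[
    {"x": 2.2,"y": -36.8,"z": 0,"rx": 0,"ry": 0,"rz": 0,"jaw": 10},
    {"x": 2.2,"y": -36.8,"z": 0,"rx": 0,"ry": 0,"rz": 0,"jaw": 10},
    {"x": 2.2,"y": -36.8,"z": 0,"rx": 0,"ry": 0,"rz": 0,"jaw": 10},
    {"x": 2.2,"y": -36.8,"z": 0,"rx": 0,"ry": 0,"rz": 0,"jaw": 10},
    {"x": 2.2,"y": -36.8,"z": 0,"rx": 0,"ry": 0,"rz": 0,"jaw": 10},
    {"x": 2.2,"y": -36.8,"z": 0,"rx": 0,"ry": 0,"rz": 0,"jaw": 10},
    {"x": 2.2,"y": -37,"z": 0,"rx": 0,"ry": 0,"rz": 0,"jaw": 10},
    {"x": 0,"y": 0,"z": 0,"rx": 0,"ry": 0,"rz": 0,"jaw": 10},
    {"x": 0,"y": 0,"z": 0,"rx": 0,"ry": 0,"rz": 0,"jaw": 10},
    {"x": 0,"y": 0,"z": 0,"rx": 0,"ry": 0,"rz": 0,"jaw": 10},
  ],
)

```text
t: 17.6
eef_pos: [0.5937, -0.1544, 0.2399]
eef_rot: [[1.0, -0.027, 0.001], [-0.027, -1.0, -0.001], [0.001, 0.001, -1.0]]
contact_force: [-0.2, 0.1, -0.4]
opening: 0.0153
grip_force: 58.7
```

```bash
python3 -c "
from h import *
go(594,-153.9,184,88.5)
im=np.hstack([cv2.resize(snapshot('top')[170:320,265:365],None,fx=4,fy=4),cv2.resize(snapshot('scene')[130:280,310:410],None,fx=4,fy=4)])
cv2.imwrite('pics/s7.png',im)"
```

```text
t 17.60 pos [ 593.7 -154.4  239.9] tilt [ 0.0007 -0.0007] yaw -91.5 j6 1.15 open 15.3 | rz -0.000 then x 0.3 y -0.5 z 55.9
```

View pics/s7.png

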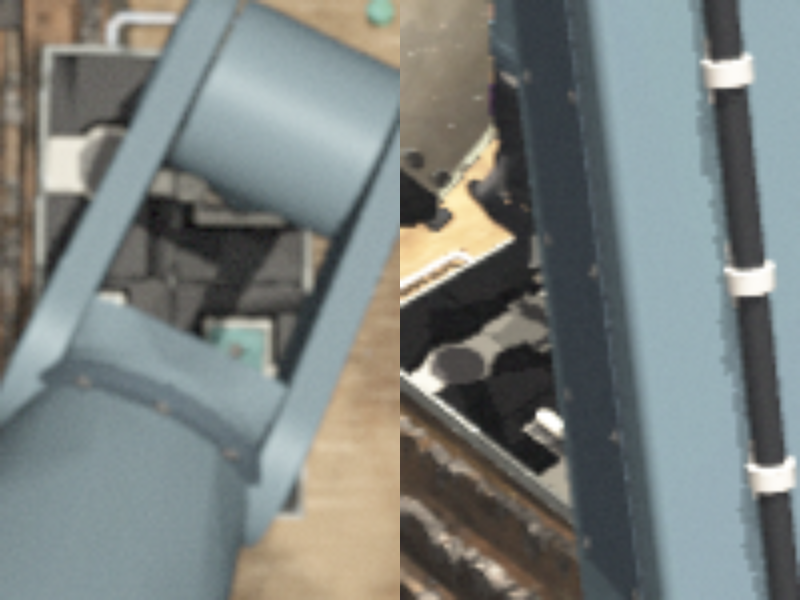

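The arm hides the key here. I'll lower in small steps and check the force.

Request:
carry_out(
  commands=[
    {"x": 0,"y": -0.5,"z": 20,"rx": 0,"ry": 0,"rz": 0,"jaw": 10},
    {"x": 0,"y": 0,"z": 16,"rx": 0,"ry": 0,"rz": 0,"jaw": 10},
    {"x": 0,"y": 0,"z": 6,"rx": 0,"ry": 0,"rz": 0,"jaw": 10},
    {"x": 0,"y": 0,"z": 4,"rx": 0,"ry": 0,"rz": 0,"jaw": 10},
    {"x": 0,"y": 0,"z": 4,"rx": 0,"ry": 0,"rz": 0,"jaw": 10},
    {"x": 0,"y": 0,"z": 4,"rx": 0,"ry": 0,"rz": 0,"jaw": 10},
    {"x": 0,"y": 0,"z": 0,"rx": 0,"ry": 0,"rz": 0,"jaw": 10},
    {"x": 0,"y": 0,"z": 0,"rx": 0,"ry": 0,"rz": 0,"jaw": 10},
  ],
)

```text
t: 18.5
eef_pos: [0.5938, -0.1531, 0.1855]
eef_rot: [[1.0, -0.026, 0.0], [-0.026, -1.0, -0.0], [0.0, 0.0, -1.0]]
contact_force: [-0.5, 2.0, -0.3]
opening: 0.0156
grip_force: 58.7
```

```bash
python3 -c "
from h import *
go(594,-153.9,183.5,88.5)"
```

```text
t 18.50 pos [ 593.8 -153.1  185.5] tilt [ 0.0004 -0.0002] yaw -91.5 j6 1.15 open 15.6 | rz 0.000 then x 0.3 y 0.8 z 2.0
```

Slight side contact only. I'll lower the last 2 mm, release, and back off along the channel axis.

Request:
carry_out(
  commands=[
    {"x": 0,"y": 0.5,"z": 2,"rx": 0,"ry": 0,"rz": 0,"jaw": 10},
    {"x": 0,"y": 0,"z": 0,"rx": 0,"ry": 0,"rz": 0,"jaw": 10},
    {"x": 0,"y": 0,"z": 0,"rx": 0,"ry": 0,"rz": 0,"jaw": 32},
    {"x": 0,"y": 0,"z": 0,"rx": 0,"ry": 0,"rz": 0,"jaw": 32},
    {"x": 0,"y": 0,"z": 0,"rx": 0,"ry": 0,"rz": 0,"jaw": 32},
    {"x": 0,"y": 0,"z": -8,"rx": 0,"ry": 0,"rz": 0,"jaw": 32},
    {"x": 0,"y": 0,"z": -22,"rx": 0,"ry": 0,"rz": 0,"jaw": 32},
    {"x": 0,"y": 0,"z": -25,"rx": 0,"ry": 0,"rz": 0,"jaw": 32},
    {"x": 0,"y": 0,"z": -25,"rx": 0,"ry": 0,"rz": 0,"jaw": 32},
    {"x": 0,"y": 0,"z": -10,"rx": 0,"ry": 0,"rz": 0,"jaw": 32},
  ],
)

```text
t: 19.5
eef_pos: [0.5945, -0.154, 0.2767]
eef_rot: [[1.0, -0.026, 0.005], [-0.026, -1.0, -0.002], [0.005, 0.002, -1.0]]
contact_force: [0.6, -0.3, 0.5]
opening: 0.0322
grip_force: 0.0
```

Request:
carry_out(
  commands=[
    {"x": 0,"y": 0,"z": 0,"rx": 0,"ry": 0,"rz": 0,"jaw": 75},
    {"x": 0,"y": 0,"z": 0,"rx": 0,"ry": 0,"rz": 0,"jaw": 75},
    {"x": 0,"y": 0,"z": 0,"rx": 0,"ry": 0,"rz": 0,"jaw": 75},
  ],
)

```text
t: 19.8
eef_pos: [0.593, -0.1533, 0.2716]
eef_rot: [[1.0, -0.026, -0.002], [-0.026, -1.0, 0.001], [-0.002, -0.001, -1.0]]
contact_force: [-0.3, -0.1, 0.7]
opening: 0.0737
grip_force: 0.0
```

```bash
python3 -c "
from h import *
go(403.7,-307.5,240,88.5)"
```

```text
t 19.80 pos [ 593.  -153.3  271.6] tilt [-0.0024  0.0012] yaw -91.5 j6 1.15 open 73.7 | rz -0.000 then x -185.2 y 159.1 z 31.6
```

```bash
python3 - <<'E'
from h import *
a=snapshot('top'); b=snapshot('scene')
for n in('top','scene'):
    print(n,[proj(n,[.4037,-.3075,z]).round(1) for z in(0,.046)])
u,v=proj('scene',[.4037,-.3075,.023]).astype(int); print(u,v)
im=np.hstack([cv2.resize(a[266:306,367:407],None,fx=10,fy=10,interpolation=cv2.INTER_CUBIC),cv2.resize(b[v-20:v+20,u-20:u+20],None,fx=10,fy=10,interpolation=cv2.INTER_CUBIC)])
cv2.imwrite('pics/s8.png',im)
E
```

```text
top [array([383.6, 284.4]), array([386.9, 286.1])]
scene [array([422.1, 216.5]), array([423.9, 205.4])]
423 211
```

View pics/s8.png

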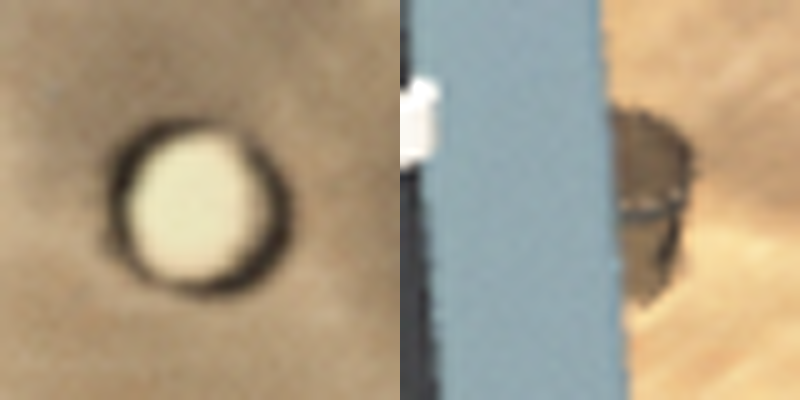

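The saw stands upright. Its rim circle is centred at about (386.6,286.3), against the (386.9,286.1) I had, and its width comes to 44 mm. Proceeding.

Request:
carry_out(
  commands=[
    {"x": -31,"y": 26.5,"z": 0,"rx": 0,"ry": 0,"rz": 0,"jaw": 75},
    {"x": -31,"y": 26.5,"z": 0,"rx": 0,"ry": 0,"rz": 0,"jaw": 75},
    {"x": -31,"y": 26.5,"z": 0,"rx": 0,"ry": 0,"rz": 0,"jaw": 75},
    {"x": -31,"y": 26.5,"z": 5,"rx": 0,"ry": 0,"rz": 0,"jaw": 75},
    {"x": -31,"y": 26.5,"z": 10,"rx": 0,"ry": 0,"rz": 0,"jaw": 75},
    {"x": -31,"y": 26.5,"z": 10,"rx": 0,"ry": 0,"rz": 0,"jaw": 75},
    {"x": 0,"y": 0,"z": 0,"rx": 0,"ry": 0,"rz": 0,"jaw": 75},
    {"x": 0,"y": 0,"z": 0,"rx": 0,"ry": 0,"rz": 0,"jaw": 75},
    {"x": 0,"y": 0,"z": 0,"rx": 0,"ry": 0,"rz": 0,"jaw": 75},
  ],
)

```text
t: 20.8
eef_pos: [0.4041, -0.3073, 0.2482]
eef_rot: [[1.0, -0.026, 0.0], [-0.026, -1.0, 0.0], [0.0, -0.0, -1.0]]
contact_force: [-0.2, -0.1, 0.4]
opening: 0.0751
grip_force: 0.0
```

```bash
python3 -c "
from h import *
go(403.7,-307.5,181,88.5)
im=np.hstack([cv2.resize(snapshot('top')[170:320,265:365],None,fx=4,fy=4),cv2.resize(snapshot('scene')[130:280,290:390],None,fx=4,fy=4)])
cv2.imwrite('pics/s9.png',im)"
```

```text
t 20.80 pos [ 404.1 -307.3  248.2] tilt [0.0002 0.0003] yaw -91.5 j6 0.71 open 75.1 | rz 0.000 then x -0.4 y 0.2 z 67.2
```

View pics/s9.png

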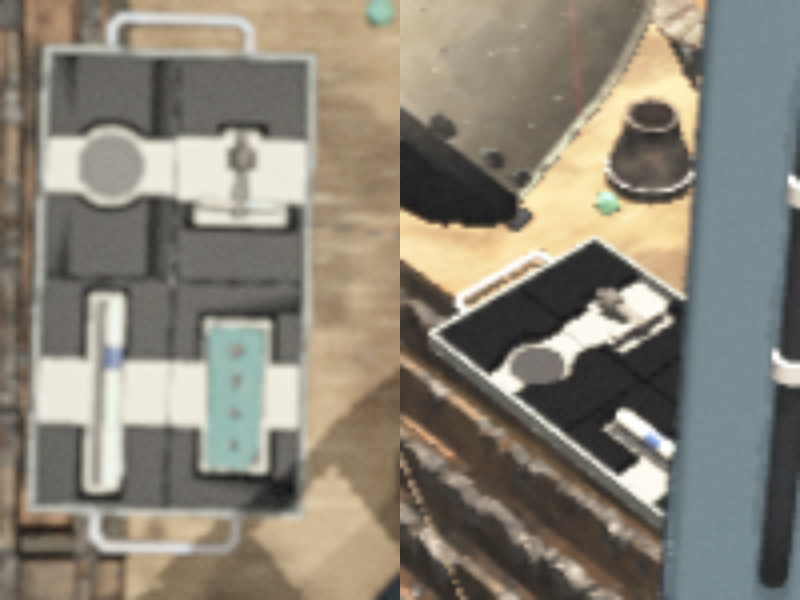

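The key lies in its T cut-out with its collar at (242,152) and bar at (240,208). The guide, marker and reducer are undisturbed. Now the saw.

Request:
carry_out(
  commands=[
    {"x": -0.4,"y": 0,"z": 20,"rx": 0,"ry": 0,"rz": 0,"jaw": 75},
    {"x": 0,"y": 0,"z": 25,"rx": 0,"ry": 0,"rz": 0,"jaw": 75},
    {"x": 0,"y": 0,"z": 15,"rx": 0,"ry": 0,"rz": 0,"jaw": 75},
    {"x": 0,"y": 0,"z": 9,"rx": 0,"ry": 0,"rz": 0,"jaw": 75},
    {"x": 0,"y": 0,"z": 0,"rx": 0,"ry": 0,"rz": 0,"jaw": 75},
    {"x": 0,"y": 0,"z": 0,"rx": 0,"ry": 0,"rz": 0,"jaw": 36},
    {"x": 0,"y": 0,"z": 0,"rx": 0,"ry": 0,"rz": 0,"jaw": 36},
    {"x": 0,"y": 0,"z": 0,"rx": 0,"ry": 0,"rz": 0,"jaw": 36},
    {"x": 0,"y": 0,"z": 0,"rx": 0,"ry": 0,"rz": 0,"jaw": 36},
    {"x": 0,"y": 0,"z": 0,"rx": 0,"ry": 0,"rz": 0,"jaw": 36},
  ],
)

```text
t: 21.9
eef_pos: [0.4037, -0.3083, 0.1806]
eef_rot: [[1.0, -0.026, 0.002], [-0.026, -1.0, -0.002], [0.002, 0.002, -1.0]]
contact_force: [0.6, 1.2, 6.0]
opening: 0.0416
grip_force: 61.3
```

```bash
python3 -c "
from h import *
go(593.1,-69.3,240,88.5)"
```

```text
t 21.90 pos [ 403.7 -308.3  180.6] tilt [ 0.0019 -0.0021] yaw -91.5 j6 0.71 open 41.6 | rz -0.000 then x 183.1 y -243.9 z -59.4
```

Request:
carry_out(
  commands=[
    {"x": 0,"y": 0,"z": -15,"rx": 0,"ry": 0,"rz": 0,"jaw": 36},
    {"x": 0,"y": 0,"z": -25,"rx": 0,"ry": 0,"rz": 0,"jaw": 36},
    {"x": 0,"y": 0,"z": -20,"rx": 0,"ry": 0,"rz": 0,"jaw": 36},
    {"x": 22.9,"y": -30.5,"z": 0,"rx": 0,"ry": 0,"rz": 0,"jaw": 36},
    {"x": 22.9,"y": -30.5,"z": 0,"rx": 0,"ry": 0,"rz": 0,"jaw": 36},
    {"x": 22.9,"y": -30.5,"z": 0,"rx": 0,"ry": 0,"rz": 0,"jaw": 36},
    {"x": 22.9,"y": -30.5,"z": 0,"rx": 0,"ry": 0,"rz": 0,"jaw": 36},
    {"x": 22.9,"y": -30.5,"z": 0,"rx": 0,"ry": 0,"rz": 0,"jaw": 36},
    {"x": 22.9,"y": -30.5,"z": 0,"rx": 0,"ry": 0,"rz": 0,"jaw": 36},
    {"x": 22.9,"y": -30.5,"z": 0,"rx": 0,"ry": 0,"rz": 0,"jaw": 36},
  ],
)

```text
t: 22.9
eef_pos: [0.5695, -0.097, 0.2393]
eef_rot: [[1.0, -0.026, -0.0], [-0.026, -1.0, 0.0], [-0.0, -0.0, -1.0]]
contact_force: [0.8, 0.0, -1.3]
opening: 0.0414
grip_force: 61.0
```

Request:
carry_out(
  commands=[
    {"x": 22.9,"y": -30.5,"z": 0,"rx": 0,"ry": 0,"rz": 0,"jaw": 36},
    {"x": 0,"y": 0,"z": 0,"rx": 0,"ry": 0,"rz": 0,"jaw": 36},
    {"x": 0,"y": 0,"z": 0,"rx": 0,"ry": 0,"rz": 0,"jaw": 36},
    {"x": 0,"y": 0,"z": 0,"rx": 0,"ry": 0,"rz": 0,"jaw": 36},
  ],
)

```text
t: 23.3
eef_pos: [0.592, -0.069, 0.2389]
eef_rot: [[1.0, -0.027, -0.001], [-0.027, -1.0, 0.0], [-0.001, 0.0, -1.0]]
contact_force: [0.1, 0.3, -1.8]
opening: 0.0414
grip_force: 61.2
```

```bash
python3 -c "
from h import *
go(593.1,-69.3,186.6,88.5)"
```

```text
t 23.30 pos [592.  -69.  238.9] tilt [-0.0011  0.    ] yaw -91.5 j6 1.28 open 41.4 | rz -0.000 then x 1.1 y 0.2 z 52.3
```

Request:
carry_out(
  commands=[
    {"x": 1,"y": 0,"z": 20,"rx": 0,"ry": 0,"rz": 0,"jaw": 36},
    {"x": 0,"y": 0,"z": 14,"rx": 0,"ry": 0,"rz": 0,"jaw": 36},
    {"x": 0,"y": 0,"z": 6,"rx": 0,"ry": 0,"rz": 0,"jaw": 36},
    {"x": 0,"y": 0,"z": 4,"rx": 0,"ry": 0,"rz": 0,"jaw": 36},
    {"x": 0,"y": 0,"z": 4,"rx": 0,"ry": 0,"rz": 0,"jaw": 36},
    {"x": 0,"y": 0,"z": 3,"rx": 0,"ry": 0,"rz": 0,"jaw": 36},
    {"x": 0,"y": 0,"z": 0,"rx": 0,"ry": 0,"rz": 0,"jaw": 36},
    {"x": 0,"y": 0,"z": 0,"rx": 0,"ry": 0,"rz": 0,"jaw": 36},
  ],
)

```text
t: 24.1
eef_pos: [0.5938, -0.0686, 0.1885]
eef_rot: [[1.0, -0.026, 0.0], [-0.026, -1.0, -0.0], [0.0, 0.0, -1.0]]
contact_force: [-0.4, -1.0, -1.4]
opening: 0.0415
grip_force: 61.2
```

```bash
python3 -c "
from h import *
go(593.1,-69.3,186.6,88.5)"
```

```text
t 24.10 pos [593.8 -68.6 188.5] tilt [ 0.0004 -0.0001] yaw -91.5 j6 1.28 open 41.5 | rz 0.000 then x -0.6 y 0.7 z 1.9
```

Nothing touches yet. I'll lower the rest, release and withdraw.

Request:
carry_out(
  commands=[
    {"x": 0,"y": 0,"z": 2.2,"rx": 0,"ry": 0,"rz": 0,"jaw": 36},
    {"x": 0,"y": 0,"z": 0,"rx": 0,"ry": 0,"rz": 0,"jaw": 36},
    {"x": 0,"y": 0,"z": 0,"rx": 0,"ry": 0,"rz": 0,"jaw": 52},
    {"x": 0,"y": 0,"z": 0,"rx": 0,"ry": 0,"rz": 0,"jaw": 52},
    {"x": 0,"y": 0,"z": 0,"rx": 0,"ry": 0,"rz": 0,"jaw": 52},
    {"x": 0,"y": 0,"z": -8,"rx": 0,"ry": 0,"rz": 0,"jaw": 52},
    {"x": 0,"y": 0,"z": -22,"rx": 0,"ry": 0,"rz": 0,"jaw": 52},
    {"x": 0,"y": 0,"z": -25,"rx": 0,"ry": 0,"rz": 0,"jaw": 52},
    {"x": 0,"y": 0,"z": -25,"rx": 0,"ry": 0,"rz": 0,"jaw": 52},
    {"x": 0,"y": 0,"z": -10,"rx": 0,"ry": 0,"rz": 0,"jaw": 52},
  ],
)

```text
t: 25.1
eef_pos: [0.5945, -0.0688, 0.2793]
eef_rot: [[1.0, -0.026, 0.005], [-0.026, -1.0, -0.001], [0.005, 0.001, -1.0]]
contact_force: [-0.0, -1.3, 0.5]
opening: 0.0526
grip_force: 0.0
```

Request:
carry_out(
  commands=[
    {"x": 0,"y": 0,"z": 0,"rx": 0,"ry": 0,"rz": 0,"jaw": 52},
    {"x": -20,"y": 38,"z": 0,"rx": 0,"ry": 0,"rz": 0,"jaw": 52},
    {"x": -20,"y": 38,"z": 0,"rx": 0,"ry": 0,"rz": 0,"jaw": 52},
    {"x": -20,"y": 38,"z": 0,"rx": 0,"ry": 0,"rz": 0,"jaw": 52},
    {"x": -20,"y": 38,"z": 0,"rx": 0,"ry": 0,"rz": 0,"jaw": 52},
    {"x": -20,"y": 38,"z": 0,"rx": 0,"ry": 0,"rz": 0,"jaw": 52},
    {"x": -20,"y": 38,"z": 0,"rx": 0,"ry": 0,"rz": 0,"jaw": 52},
    {"x": 0,"y": 0,"z": 0,"rx": 0,"ry": 0,"rz": 0,"jaw": 52},
    {"x": 0,"y": 0,"z": 0,"rx": 0,"ry": 0,"rz": 0,"jaw": 52},
    {"x": 0,"y": 0,"z": 0,"rx": 0,"ry": 0,"rz": 0,"jaw": 52},
  ],
)

```text
t: 26.1
eef_pos: [0.4677, -0.2924, 0.275]
eef_rot: [[1.0, -0.026, -0.001], [-0.026, -1.0, 0.002], [-0.001, -0.002, -1.0]]
contact_force: [-0.3, 0.7, -0.0]
opening: 0.0515
grip_force: 0.0
```

```bash
python3 -c "
from h import *
go(593.1,-69.3,186.6,88.5)
im=np.hstack([cv2.resize(snapshot('top')[170:320,265:365],None,fx=4,fy=4),cv2.resize(snapshot('scene')[130:280,290:390],None,fx=4,fy=4)])
cv2.imwrite('pics/s10.png',im)
for nm,x in dict(sawrim=[.593,-.0693,.052],key=[.591,-.1538,.0155],bar=[.567,-.1532,.0155],guide=[.445,-.15,.017],marker=[.447,-.066,.013]).items(): print(nm,(proj('top',x)-[264.6,169.6])*4)"
```

```text
t 26.10 pos [ 467.7 -292.4  275. ] tilt [-0.0011  0.0016] yaw -91.5 j6 0.82 open 51.5 | rz 0.000 then x 119.5 y -226.3 z 88.4
sawrim [110.13772294 161.64099525]
key [241.62771736 168.82435003]
bar [240.63883704 205.8988061 ]
guide [235.44855966 396.3209817 ]
marker [104.29273289 392.57261973]
```

View pics/s10.png

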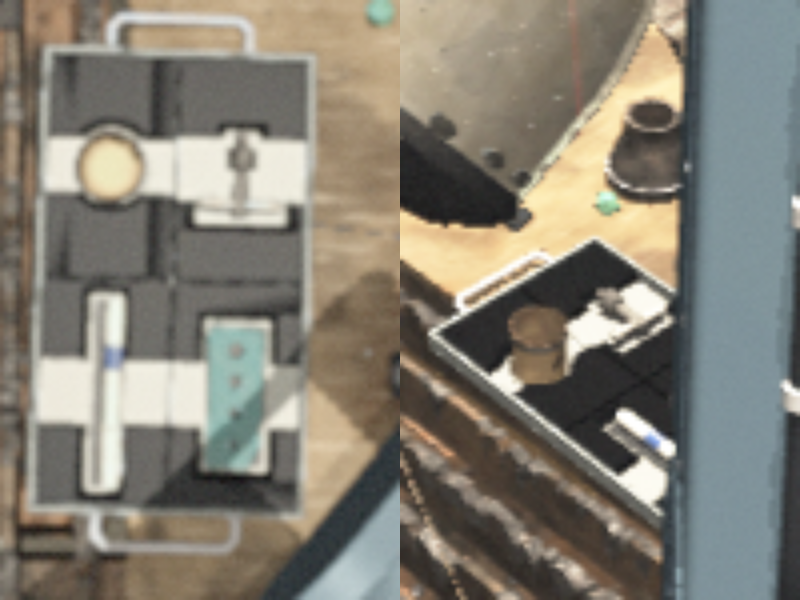

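All four tools are in their cut-outs. The saw's rim is at (110,165) against (110,162) expected. The collar, bar, guide and marker are each within about 3 mm of where they should be, and the reducer has not moved. Handing in.

```bash
python3 -c "
from station import arm
print(arm.finish_job())"
```

```text
the job is handed in; nothing more can be done
None
```

I put the hole saw, chuck key, drill guide and paint marker into their own cut-outs and handed the job in at about 26 s; the last pictures show each within about 3 mm of its centre, but depth was judged only from release height and force, and no verdict came back.

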